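# Load the bottle mixer and hold its dial on the third notch

### The job

Stand the grey nail polish bottle upright in the rubber cup on top of the white bottle mixer and let go of it. Then push the red peg of the mixer's spring-return dial down, past the first and second clicks to the third, and keep holding it there: finish with the fingers still pressing the peg at the third notch. Leave the other things on the table alone.

Things in the scene. Friction and masses are not known exactly. Their poses are not given: they have to be found in the camera images.
- nail_polish_center (a point): Centre of the nail polish bottle (half-way up, z axis up its axis). Round clear bottle with grey polish, 31 mm wide and 46 mm high, below a round white cap 17 mm wide that reaches to 79 mm; so the base is 39.5 mm below this point and the cap spans 7 to 39.5 mm above it. It stands upright on the table, 0.05 kg; the cap does not come off.
- mixer: White bottle mixer, fixed to the table: housing 120 mm deep (x) x 150 mm wide (y) x 112 mm high, origin under its centre on the table, its front (with the dial) facing its own -x, z up. The dial, a black disc of 80 mm diameter, is on the front face; its axis runs along the mixer's x through (-60, +20, 64) mm. The cup stands on top, its rim at z = 144 mm.
- mixer_cup (a point): Centre of the inner floor of the black rubber cup on the mixer, 118 mm above the table, axes as the mixer's. The cup is open at the top, its rim 26 mm above this floor, bore 42 mm wide at the floor and 48 mm at the rim, outside 58 mm.
- mixer_peg (a point): Middle of the red finger peg on the dial: a round peg of 18 mm diameter that sticks out of the dial along the mixer's -x, free length 36 mm (this point is 19 mm from its front end, 29 mm in front of the housing). It moves with the dial on a circle of 52 mm radius about the dial's axis, on the side towards the mixer's -y: 33 deg above the axis at rest, 33 deg below it at the third notch.
- mixer_dial (a joint): Angle of the dial in rad: 0 at rest (peg up), growing as the peg is pushed down; clicks (detents) at 0.384, 0.768 and 1.152, hard stop at 1.232. A spring always drives it back to 0: pushing the peg takes 3 to 7 N, rising and then easing as each click is passed; it does not stay at any notch by itself and flies back when let go.
- oil_dropper: Bystander: brown oil bottle with a black dropper top, 33 mm wide, 102 mm high, origin at the centre of its base.
- cream_pot: Bystander: blue cream pot with a pale blue lid, 58 mm wide, 37 mm high, origin at the centre of its base.
Things that resemble listed ones, but are neither listed nor needed, are in the scene too. Leave any pink or purple look-alike of the part that bears nail_polish_center alone.

How it is judged (in metres and radians):
On the way, in this order (a step that is already met when the one before it is completed fails the run):
1. the nail polish stands upright in the mixer's cup, let go, with the dial still at rest (horizontal distance between nail_polish_center and mixer_cup below 0.011 m and z of nail_polish_center in the frame of mixer_cup between 0.034 and 0.045 m and angle between nail_polish_center's own z axis and vertical below 0.15 rad and distance between the grasp point and nail_polish_center above 0.075 m and value of joint mixer_dial below 0.15 rad), for 0.2 s.
2. the fingers push the dial to the second notch (value of joint mixer_dial above 0.7 rad and contact force between the fingers and mixer above 1 N).
3. the fingers hold the dial at the third notch (value of joint mixer_dial above 1.04 rad and contact force between the fingers and mixer above 1 N), for 0.3 s.
At the end, for the whole second after the job is handed in: The nail polish stands upright (within 0.15 rad) on the floor of the mixer's cup, its axis within 11 mm of the cup's, and the fingers still press on the dial (more than 1 N) and hold it at the third notch (more than 1.04 rad) through the last second (all of step 3 and horizontal distance between nail_polish_center and mixer_cup below 0.011 m and z of nail_polish_center in the frame of mixer_cup between 0.034 and 0.045 m and angle between nail_polish_center's own z axis and vertical below 0.15 rad); the arm keeps its last pose, push and grip.
It fails at once if the oil bottle is pushed away or tipped (distance of oil_dropper from where it was at the start of the episode above 0.04 m or angle between oil_dropper's own z axis and vertical above 0.5 rad).
It fails at once if the cream pot is pushed away or tipped (distance of cream_pot from where it was at the start of the episode above 0.04 m or angle between cream_pot's own z axis and vertical above 0.5 rad).
It also fails if it takes over 48 s, if anything falls off the work surface, if the arm or the gripper's body presses on something with over 40 N, if the wrist force passes 120 N, or if a joint passes its speed limit or range.

### The arm

A 7-joint arm with a two-finger parallel gripper is mounted at the origin on a cart in front of the work surface, level with it; the furniture and walls round the work are solid. World frame = base frame: x ahead of the robot, y to its left, z up, the work surface at z = 0. Lengths are in mm, angles in degrees, forces in N, time in s.
With the tool pointing down it reaches from about 350 to 900 mm from the base axis. Payload 8.1 kg.
Tool frame: the origin (TCP) lies midway between the tips of the shut fingers; the grasp point (between the pads) lies 19 mm behind it; z points along the fingers, y is the line along which they close (so a half turn about z gives the same grasp; the last joint's range is limited). The gripper opens to 92 mm and grips with 3 to 60 N. Pads are 19 mm wide; open, the fingers measure 130 mm over their backs; the gripper's body (75 mm by 190 mm) begins 47 mm behind the grasp point.
Start: joints at [-5.879, 24.895, 1.432, 90.138, -0.665, 64.973, -4.303], TCP at [625.013, -0.027, 226.742] pointing down, gripper open.
Joint ranges: [-149.89, 149.89], [-25.12, 119.58], [-72.63, 75.52], [4.76, 147.25], [-75.54, 255.54], [6.69, 114.76], [-157.13, 157.13]. Speed limits (degrees/s): [127.2, 127.2, 172.46, 172.46, 180, 180, 180].

### API

Orientations are given as [roll, pitch, yaw] about the fixed x, y, z axes, in that order (R = Rz(yaw) Ry(pitch) Rx(roll)).
In Python, from plant import bot gives the robot as it stands.
- The arm moves only by the tool jog_arm, never from a script. Its argument "steps" is text: rows parted by semicolons, each of 4 numbers parted by spaces: the shift along the tool's x, y, z in m, then the turn about the tool's z in rad. In form: x y z roll; .... A call has 1 to 10 rows; each row is the pose to reach, as a shift and turn from the pose commanded when the call began, along the tool's axes at that moment; what a row does not reach only later rows make up. A row lasts 1/10 s, in which the tool goes at most 50 mm and 8.59 degrees, less where a joint would pass 70% of its speed; a pose out of reach is approached as far as the arm can. A call with a gripper value outside its range is refused whole. "gripper" is the closure in counts, from 0 (fully open) to 255 (shut), set as the call begins (left out, the last holds). The fingers move at their own pace and stop on an object; the grip force is fixed at half the most. Time passes only in rows, so rows that repeat a pose let the fingers close. It gives the time, the measured TCP pose, the force, the opening and the grip force at its end, in the units of the state.
- bot.sense(): the state, without advancing time (a new reading comes with each control period).
- bot.capture(name): name is "scene" or "side" or "wrist"; returns a dict with "color" (480x640x3 uint8, red, green, blue), "depth" (480x640 float32, mm along the optical axis (not along the pixel's ray), 0 where there is no reading), "fx", "fy", "cx", "cy" (pixels), "dist" ([k1, k2, p1, p2, k3] as OpenCV has them; the pictures are not rectified), "R" (3x3) and "t" (3): a world point X has camera coordinates R X + t; the wrist camera has in their place "hand_eye" (4x4, takes a point from camera to tool coordinates, whose origin is the TCP and whose axes are the flange's). Camera axes: x right, y down, z forward; pixel columns grow to the right and rows downward; lengths in mm; the calibration is good to about 2 mm. A picture is of the moment at which its call begins: read the wrist's pose just before it.
- bot.hand_in(): hands the job in; it is judged then, once.
The state is a dict: "time_s": time; "joints": joint angles; "joint_velocities": joint speeds; "effort": joint torques, N m; "ee_pos": TCP position; "orientation": TCP orientation; "wrist_force": force on the tool from outside, world axes, zero at the start; "ft_torque": the same for the moment, N m; "width": finger opening in mm; "gripper_force": force on a finger pad.
Only numpy, scipy, OpenCV 4.12 (cv2) and the standard library are available. Lean on these libraries where they do the work, as an engineer would, in place of code of your own. Each camera call takes 0.05 s, during which the arm holds its last target. There are 200 camera calls.

## Working session

There is one attempt and no reset: what is moved stays moved. The work goes in short steps, Python scripts to look and compute and a tool call to move; the robot and the scene stay as the last step left them, time stands still between calls to the robot, and variables do not carry over. Pictures are saved under pics/ and viewed, at most 10 in all, crops included, and the job is handed in when it is done.

Besides the shell and the picture viewer there is one more tool, called after "Emit:" in YAML: its name, and indented under it one key for each argument. jog_arm: Moves the arm, as the interface text tells. Its arguments: {"type":"object","properties":{"steps":{"type":"string"},"gripper":{"type":"number"}},"required":["steps"]}

```bash
mkdir -p pics; cat > h.py <<'E'
import numpy as np, cv2
from plant import bot
def pt(c,u,v,w=2):
    d=c["depth"][v-w:v+w+1,u-w:u+w+1]; z=np.median(d[d>0])
    K=np.array([[c["fx"],0,c["cx"]],[0,c["fy"],c["cy"]],[0,0,1.]])
    p=cv2.undistortPoints(np.array([[[u,v]]],float),K,np.array(c["dist"],float))[0,0]
    return np.array(c["R"]).T@(np.array([p[0]*z,p[1]*z,z])-np.array(c["t"]))
def cloud(c):
    K=np.array([[c["fx"],0,c["cx"]],[0,c["fy"],c["cy"]],[0,0,1.]])
    v,u=np.mgrid[:480,:640]
    p=cv2.undistortPoints(np.stack([u,v],-1).reshape(-1,1,2).astype(float),K,np.array(c["dist"],float))[:,0]
    z=c["depth"].reshape(-1,1)
    X=(np.hstack([p*z,z])-np.array(c["t"]))@np.array(c["R"])
    return X.reshape(480,640,3)
E
python3 - <<'E'
from h import *
import pickle
for n in("scene","side"):
    c=bot.capture(n); pickle.dump(c,open(n+".pkl","wb")); cv2.imwrite(f"pics/{n}.png",c["color"][...,::-1])
s=bot.sense(); print(s)
E
```

```text
{'time_s': 0.1, 'joints': array([-5.88027107, 24.93190043,  1.43027496, 90.18499684, -0.66388585,
       64.97474797, -4.3037289 ]), 'joint_velocities': array([-0.01368943, -0.05376038, -0.04764535, -0.03430959,  0.07884195,
        0.07001042,  0.07208478]), 'effort': array([ 2.76666542e-03, -6.69124532e+01,  9.87763703e-01, -3.15145969e+01,
       -6.05509384e-02,  3.73947364e-02,  1.19628339e-04]), 'ee_pos': array([ 6.24520997e+02, -3.41343625e-02,  2.26021924e+02]), 'orientation': array([-1.79917029e+02,  7.96694455e-03,  8.99977914e+01]), 'wrist_force': array([-0.39350606, -0.50090361,  0.26866096]), 'ft_torque': array([-0.01820645,  0.01700337, -0.01872105]), 'gripper_force': 0.0, 'width': 91.51102585449938}
```

View pics/scene.png

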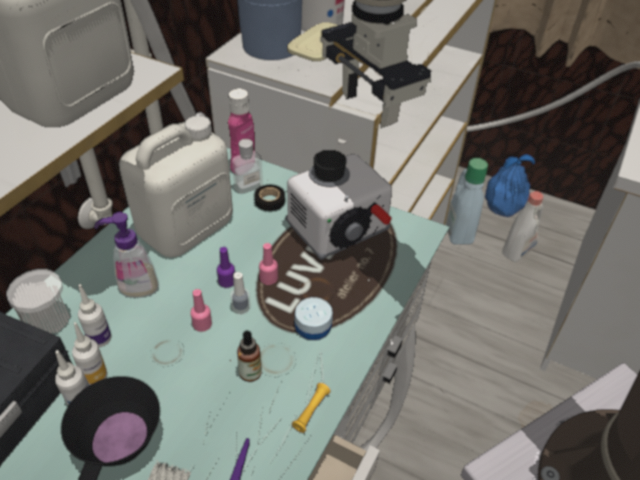

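View pics/side.png

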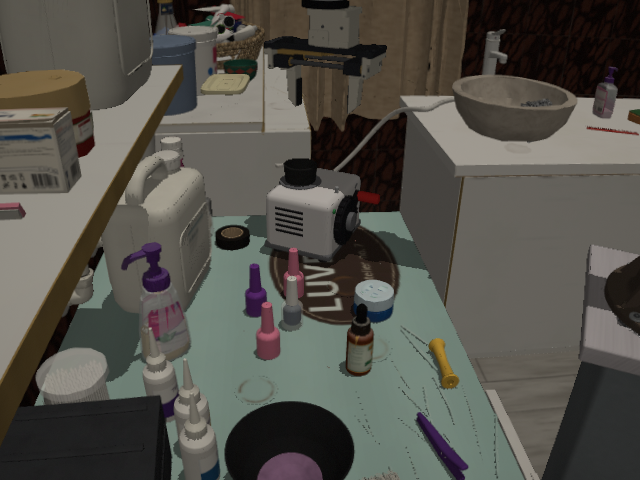

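Candidates in the scene view: purple (226,268), pink (268,265), pink (201,310), clear bottle at the back (246,168), and grey with white cap (239,292). I choose the last one; the same bottle is at (291,305) in the side view. The mixer is at (335,205), with its cup at (329,165) and red peg at (381,214).

```bash
python3 - <<'E'
from h import *
import pickle
C={n:pickle.load(open(n+".pkl","rb")) for n in("scene","side")}
a=cv2.resize(C["scene"]["color"][140:340,190:410],None,fx=2,fy=2,interpolation=2)
b=cv2.resize(C["side"]["color"][150:350,230:410],None,fx=2,fy=2,interpolation=2)[:,:360]
cv2.imwrite("pics/crop.png",np.hstack([a,b])[...,::-1])
for n,L in dict(scene=[(239,292),(239,280),(238,303),(268,265),(226,268),(381,214),(350,228),(329,158),(313,314),(249,360),(201,310)],side=[(291,305),(292,284),(369,198),(300,170),(345,222),(255,290),(292,265)]).items():
    for u,v in L: print(n,u,v,pt(C[n],u,v,1).round(1))
for n in C:
    X=cloud(C[n]); P=X.reshape(-1,3); col=C[n]["color"].reshape(-1,3).astype(int)
    ok=C[n]["depth"].ravel()>0
    g=pt(C[n],*((239,292) if n=="scene" else (291,305)),1)
    m=ok&(np.hypot(*(P[:,:2]-g[:2]).T)<28)&(P[:,2]>10)&(P[:,2]<95)
    for lo,hi in((10,40),(50,72),(72,90)):
        q=P[m&(P[:,2]>lo)&(P[:,2]<hi)]; print(n,"bottle",lo,len(q),q.mean(0).round(1),q.min(0).round(1),q.max(0).round(1))
    r=ok&(col[:,0]>130)&(col[:,1]<60)&(col[:,2]<60); q=P[r&(P[:,2]>40)&(P[:,2]<150)]
    print(n,"red",len(q),q.min(0).round(1),q.max(0).round(1)); 
    if len(q)>5:
        print("dir",np.linalg.svd(q-q.mean(0))[2][0],q.mean(0))
    c0=pt(C[n],*((329,158) if n=="scene" else (300,170)),1)
    m=ok&(np.hypot(*(P[:,:2]-c0[:2]).T)<60)
    q=P[m&(P[:,2]>140)&(P[:,2]<160)]; print(n,"rim",len(q),q.min(0).round(1),q.max(0).round(1),q.mean(0))
    print("tool cam R",np.array(C[n]["R"]).round(2).tolist())
    q=P[ok&(np.hypot(*(P[:,:2]-c0[:2]).T)<120)&(abs(P[:,2]-112)<3)][:,:2].astype(np.float32)
    print(n,"top",len(q),cv2.minAreaRect(q) if len(q) else 0)
E
```

```text
scene 239 292 [529.2 294.6  47.1]
scene 239 280 [529.6 292.5  73.5]
scene 238 303 [524.4 300.1  28.8]
scene 268 265 [561.9 225.8  40.7]
scene 226 268 [589.6 288.   41.9]
scene 381 214 [519.2  36.3  99.2]
scene 350 228 [536.7  84.1  76.3]
scene 329 158 [657.6  50.1 127.9]
scene 313 314 [440.4 214.3  37.2]
scene 249 360 [404.6 341.3  55.5]
scene 201 310 [529.6 358.9  43.2]
side 291 305 [534.7 298.5  39.6]
side 292 284 [533.9 296.2  72.9]
side 369 198 [521.6  38.4  94.9]
side 300 170 [627.   86.4 143.5]
side 345 222 [541.1  94.5  71. ]
side 255 290 [594.5 293.4  43.2]
side 292 265 [568.4 230.   56.6]
scene bottle 10 327 [528.2 295.   27.6] [519.3 276.7  10. ] [549.8 307.4  40. ]
scene bottle 50 100 [531.5 293.6  60.7] [526.9 284.3  50. ] [540.8 300.4  71.8]
scene bottle 72 66 [535.  292.5  76.4] [528.8 285.5  72.5] [543.6 298.9  79.8]Traceback (most recent call last):
  File "<stdin>", line 17, in <module>
    return umr_minimum(a, axis, None, out, keepdims, initial, where)
ValueError: zero-size array to reduction operation minimum which has no identity
```

View pics/crop.png

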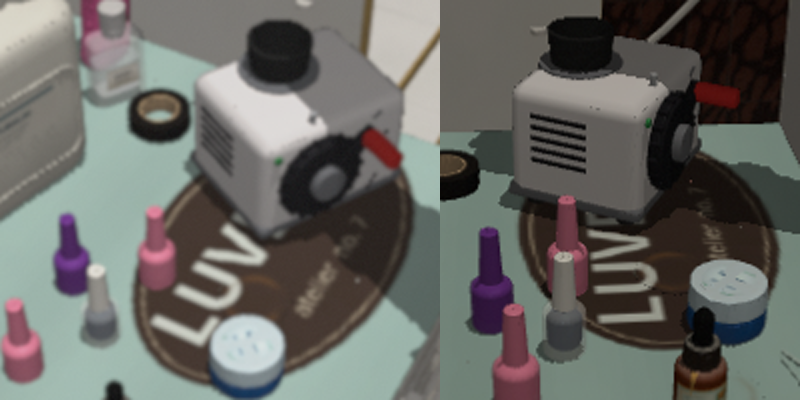

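The crop confirms the grey bottle with the white cap (scene 239,292), standing between a pink and a purple look-alike. The dial and peg face roughly towards the robot. Next I'll measure the mixer.

```bash
python3 - <<'E'
from h import *
import pickle
from scipy.optimize import least_squares
C={n:pickle.load(open(n+".pkl","rb")) for n in("scene","side")}
def circ(q):
    f=lambda p:np.hypot(q[:,0]-p[0],q[:,1]-p[1])-p[2]
    return f
for n in C:
    P=cloud(C[n]).reshape(-1,3); col=C[n]["color"].reshape(-1,3).astype(int); ok=C[n]["depth"].ravel()>0
    near=ok&(np.hypot(P[:,0]-600,P[:,1]-75)<150)
    r=near&(col[:,0]>80)&(col[:,1]<0.45*col[:,0])&(col[:,2]<0.45*col[:,0])&(P[:,2]>60)&(P[:,2]<130); q=P[r]
    print(n,"red",len(q),q.mean(0).round(1),q.min(0).round(1),q.max(0).round(1),np.linalg.svd(q-q.mean(0))[2][0].round(3))
    t=near&(abs(P[:,2]-112)<3); q=P[t][:,:2].astype(np.float32); print("top",len(q),cv2.minAreaRect(q))
    t=near&(P[:,2]>120)&(P[:,2]<142)&(col.max(1)<70); q=P[t]
    s=least_squares(circ(q),[630,90,29],loss="soft_l1"); print("cup wall",len(q),s.x.round(1),"fixedR",least_squares(lambda p:np.hypot(q[:,0]-p[0],q[:,1]-p[1])-29,[630,90],loss="soft_l1").x.round(1))
    t=near&(P[:,2]>141)&(P[:,2]<150); q=P[t]; print("rim",len(q),q.min(0).round(1),q.max(0).round(1),cv2.minEnclosingCircle(q[:,:2].astype(np.float32)))
    # vertical faces: sample in band z 20..100, bright
    t=near&(P[:,2]>25)&(P[:,2]<95)&(P[:,0]>480)&(col.min(1)>110); q=P[t]; 
    X=cloud(C[n]); 
    gx=np.gradient(X,axis=1).reshape(-1,3)[t]; gy=np.gradient(X,axis=0).reshape(-1,3)[t]
    N=np.cross(gx,gy); N/=np.linalg.norm(N,axis=1)[:,None]+1e-9
    k=abs(N[:,2])<0.2; a=np.degrees(np.arctan2(N[k,1],N[k,0]))%90
    h,e=np.histogram(a,18,(0,90)); print("face normals mod 90",h)
    # bottle, fixed radii
    for lo,hi,R in((8,38,15.5),(50,74,8.5)):
        m=ok&(np.hypot(P[:,0]-533,P[:,1]-295)<24)&(P[:,2]>lo)&(P[:,2]<hi); q=P[m]
        print("bottle",len(q),least_squares(lambda p:np.hypot(q[:,0]-p[0],q[:,1]-p[1])-R,[535,293],loss="soft_l1").x.round(1))
E
```

```text
scene red 173 [522.   35.4  97.3] [504.5  28.1  86.9] [544.   41.9 103.3] [-0.998 -0.039 -0.059]
top 2492 ((615.1488647460938, 35.64093017578125), (126.58345031738281, 197.41416931152344), 9.314973831176758)
cup wall 607 [636.5  63.8  25. ] fixedR [637.6  66.2]
rim 235 [608.7 -54.6 141. ] [702.9  91.4 149.5] ((651.939697265625, 17.351016998291016), 75.67703247070312)
face normals mod 90 [30 25 19 33 27 10 10 13  8 14 26 13 34  8 18 27 21 24]
bottle 329 [537.5 291.2]
bottle 110 [538.  291.1]
side red 130 [524.8  38.2  96.7] [507.4  33.2  91.2] [542.7  42.8 102.1] [-0.999 -0.002 -0.034]
top 1723 ((625.3441772460938, 38.552242279052734), (136.4795379638672, 184.0731658935547), 1.4632054567337036)
cup wall 560 [638.4  63.8  25.1] fixedR [639.9  61. ]
rim 220 [610.2 -54.  141. ] [692.1  92.2 148.3] ((654.318115234375, 18.496997833251953), 75.79996490478516)
face normals mod 90 [0 0 0 0 0 0 0 0 0 0 0 0 0 0 0 0 0 0]
bottle 476 [537.9 290.8]
bottle 167 [538.1 290. ]
```

```bash
cat >> h.py <<'E'
from scipy.spatial.transform import Rotation as Ro
def wrist():
    s=bot.sense(); c=bot.capture("wrist"); H=np.array(c["hand_eye"])
    T=np.eye(4); T[:3,:3]=Ro.from_euler("xyz",s["orientation"],degrees=True).as_matrix(); T[:3,3]=s["ee_pos"]
    W=T@H; c["R"]=W[:3,:3].T; c["t"]=-W[:3,:3].T@W[:3,3]; return c,s
E
python3 - <<'E'
from h import *
import pickle
c,s=wrist(); pickle.dump(c,open("w0.pkl","wb")); print(np.array(c["hand_eye"]).round(2)); cv2.imwrite("pics/w0.png",c["color"][...,::-1])
E
```

```text
[[  -0.     -0.95   -0.31   83.85]
 [   1.     -0.      0.      0.2 ]
 [  -0.     -0.31    0.95 -156.66]
 [   0.      0.      0.      1.  ]]
```

View pics/w0.png

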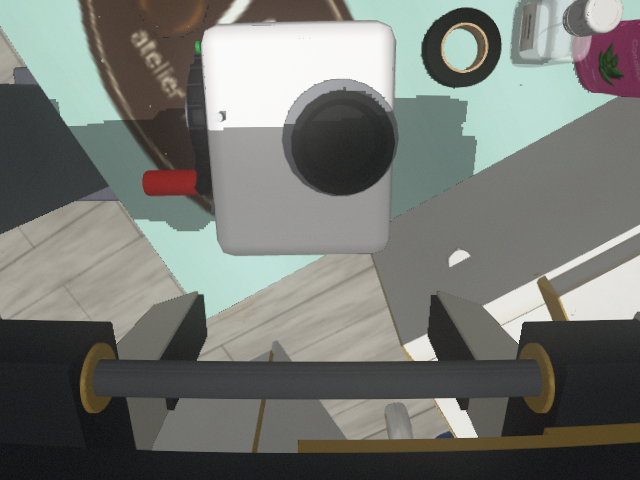

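The wrist view shows the cup at (343,143), the red peg at (170,182) and the housing outline, all clear of the fingers. I'll measure from this one.

```bash
python3 - <<'E'
from h import *
import pickle
c=pickle.load(open("w0.pkl","rb")); X=cloud(c); col=c["color"].astype(int)
def circle(q): return cv2.fitEllipse(q.astype(np.float32))
z=X[...,2]; reg=np.zeros((480,640),bool); reg[70:210,270:410]=1
m=reg&(abs(z-144)<2.5); q=X[m]; print("rim",len(q),q.min(0).round(1),q.max(0).round(1),cv2.minEnclosingCircle(q[:,:2].astype(np.float32)))
m=reg&(abs(z-118)<3); q=X[m]; q=q[np.hypot(*(q[:,:2]-np.median(q[:,:2],0)).T)<60]; print("z118",len(q),q.min(0).round(1),q.max(0).round(1))
reg[:]=0; reg[10:270,190:410]=1
m=reg&(abs(z-112)<2.5)&(col.min(-1)>60); q=X[m][:,:2].astype(np.float32); print("top",len(q),cv2.minAreaRect(q),q.min(0),q.max(0),np.median(z[m]))
r=(col[...,0]>80)&(col[...,1]<.45*col[...,0])&(col[...,2]<.45*col[...,0]); r[:150]=0;r[210:]=0;r[:,230:]=0
q=X[r]; print("red",len(q),q.min(0).round(1),q.max(0).round(1),q.mean(0).round(1)); print(cv2.minAreaRect(q[:,:2].astype(np.float32)), np.linalg.svd(q[:,:2]-q[:,:2].mean(0))[2][0])
t=q[q[:,2]>np.percentile(q[:,2],80)]; print("ridge",t.mean(0))
E
```

```text
rim 2303 [611.1  31.8 141.5] [667.2  88.3 144.9] ((638.8463134765625, 59.89781188964844), 28.63298797607422)
z118 4072 [617.6  38.9 115. ] [660.3  86.5 121. ]
top 25707 ((616.76123046875, 55.31013107299805), (116.20586395263672, 138.1162567138672), 0.6949687600135803) [558.2488   -14.049427] [674.8111  124.34981] 110.70077769098614
red 1277 [507.4  22.   90.9] [624.9  83.8 382.7] [526.6  31.2  99.8]
((568.9838256835938, 47.19862365722656), (131.1248016357422, 26.508094787597656), 21.78168487548828) [0.97023968 0.24214656]
ridge [529.52928301  31.16114044 108.95633927]
```

Emit:
jog_arm:
  steps: "0 0 0 -0.15; 0 0 0 -0.3; 0 0 0 -0.45; 0 0 0 -0.6; 0 0 0 -0.75; 0 0 0 -0.9; 0 0 0 -1.05; 0 0 0 -1.2; 0 0 0 -1.35; 0 0 0 -1.5"
  gripper: 120

```text
time_s: 1.15
ee_pos: [624.8, -0.2, 226.4]
orientation: [-180.0, -0.0, 176.3]
wrist_force: [0.5, -0.0, -0.3]
width: 48.6
gripper_force: 0.0
```

Cup is at (639,60), the mixer's centre at (616.5,55.5) with yaw ≈ 0–1°, and the peg at about (527.5,32). These agree with the given dimensions. Bottle is at (538,291).

Emit:
jog_arm:
  steps: "0.013 0.035 0 -0.03; 0.026 0.071 0 -0.065; 0.04 0.107 0 -0.065; 0.053 0.142 0 -0.065; 0.066 0.178 0 -0.065; 0.08 0.214 0 -0.065; 0.093 0.25 0 -0.065; 0.106 0.285 0 -0.065; 0.106 0.285 0 -0.065; 0.106 0.285 0 -0.065"
  gripper: 140

```text
time_s: 2.15
ee_pos: [538.8, 292.6, 226.4]
orientation: [-180.0, -0.0, 179.8]
wrist_force: [-0.5, -0.4, -1.0]
width: 41.4
gripper_force: 0.0
```

```bash
python3 - <<'E'
from h import *
import pickle
for n in("scene","side"):
    X=cloud(pickle.load(open(n+".pkl","rb"))).reshape(-1,3)
    m=(abs(X[:,0]-538)<60)&(abs(X[:,1]-291)<120)&(X[:,2]>85)&(X[:,2]<300); print(n,m.sum(), X[m].min(0) if m.any() else 0)
c,s=wrist(); print(s["ee_pos"],s["orientation"]); cv2.imwrite("pics/w1.png",c["color"][...,::-1])
P=cloud(c).reshape(-1,3)
m=(np.hypot(P[:,0]-538,P[:,1]-291)<20)&(P[:,2]>74)&(P[:,2]<84); q=P[m]; print(len(q),q.mean(0),cv2.minEnclosingCircle(q[:,:2].astype(np.float32)))
E
```

```text
scene 0 0
side 0 0
[538.8095885  292.64209882 226.39131141] [-1.79982952e+02 -3.23590533e-02  1.79798402e+02]
261 [536.42862909 289.06833043  77.23779835] ((536.6416625976562, 289.0427551269531), 6.744748592376709)
```

View pics/w1.png

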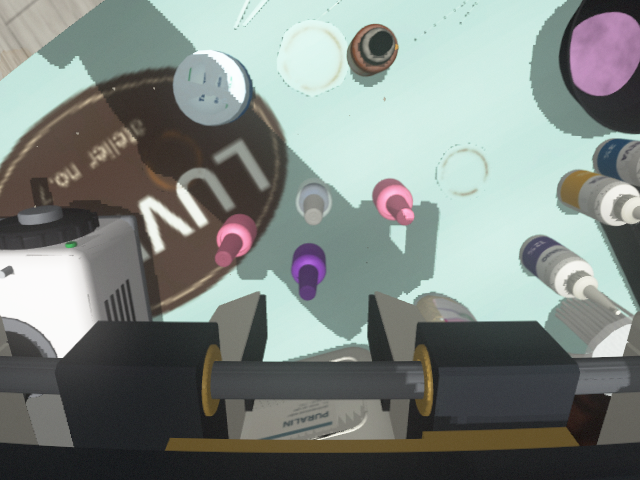

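The wrist view shows the grey bottle at (313,205), with clear space around it in y. I descend with the fingers along y to TCP z = 49.

Emit:
jog_arm:
  steps: "0.0015 -0.0026 0.03 0; 0.0015 -0.0026 0.065 0; 0.0015 -0.0026 0.1 0; 0.0015 -0.0026 0.13 0; 0.0015 -0.0026 0.15 0; 0.0015 -0.0026 0.165 0; 0.0015 -0.0026 0.173 0; 0.0015 -0.0026 0.177 0; 0.0015 -0.0026 0.177 0; 0.0015 -0.0026 0.177 0"

```text
time_s: 3.2
ee_pos: [538.5, 289.5, 50.7]
orientation: [180.0, 0.1, 179.7]
wrist_force: [0.4, 0.2, 0.6]
width: 41.0
gripper_force: 0.0
```

Emit:
jog_arm:
  steps: "0 0 0 0; 0 0 0 0; 0 0 0 0; 0 0 0 0; 0 0 0 0; 0 0 0 0; 0 0 0 0; 0 0 0 0"
  gripper: 255

```text
time_s: 4.0
ee_pos: [538.1, 289.3, 49.9]
orientation: [180.0, 0.0, 179.7]
wrist_force: [-0.2, 0.1, 2.1]
width: 16.1
gripper_force: 30.0
```

Emit:
jog_arm:
  steps: "0 0 -0.01 0; 0 0 -0.03 0; 0 0 -0.06 0; 0 0 -0.095 0; 0 0 -0.13 0; 0 0 -0.16 0; 0 0 -0.18 0; 0 0 -0.19 0; 0 0 -0.19 0; 0 0 -0.19 0"

```text
time_s: 5.0
ee_pos: [537.5, 288.8, 238.8]
orientation: [-180.0, -0.1, 179.7]
wrist_force: [-0.1, 0.1, -0.7]
width: 16.2
gripper_force: 30.0
```

Emit:
jog_arm:
  steps: "-0.006 -0.014 0 0; -0.018 -0.04 0 0; -0.032 -0.073 0 0; -0.048 -0.109 0 0; -0.064 -0.145 0 0; -0.08 -0.181 0 0; -0.092 -0.208 0 0; -0.101 -0.229 0 0; -0.101 -0.229 0 0; -0.101 -0.229 0 0"

```text
time_s: 6.0
ee_pos: [637.2, 58.1, 238.5]
orientation: [-180.0, -0.1, 179.6]
wrist_force: [0.0, 0.5, -1.1]
width: 16.3
gripper_force: 30.0
```

```bash
python3 - <<'E'
from h import *
c,s=wrist(); print(s["ee_pos"],s["orientation"],s["width"]); cv2.imwrite("pics/w2.png",c["color"][...,::-1])
X=cloud(c);P=X.reshape(-1,3)
m=(np.hypot(P[:,0]-639,P[:,1]-60)<40)&(abs(P[:,2]-144)<3); q=P[m]; print(len(q),q.min(0),q.max(0))
from scipy.optimize import least_squares
p=s["ee_pos"]
for lo,hi,R in((-45,-8,15.5),(-2,20,8.5)):
    m=(np.hypot(P[:,0]-p[0],P[:,1]-p[1])<25)&(P[:,2]>p[2]+lo)&(P[:,2]<p[2]+hi); q=P[m]; 
    if len(q)>10: print(len(q),least_squares(lambda v:np.hypot(q[:,0]-v[0],q[:,1]-v[1])-R,p[:2],loss="soft_l1").x, q.min(0),q.max(0))
E
```

```text
[637.22111103  58.064798   238.46894836] [-1.79979112e+02 -1.17171349e-01  1.79555327e+02] 16.285380381236124
1442 [610.36546172  31.28762272 141.00339654] [660.48662315  88.16872755 144.53626524]
2736 [637.44905338  57.26774517] [619.99405887  42.06786026 193.47681262] [635.92167003  72.55644457 230.41717786]
3090 [634.38153691  57.8251468 ] [625.47643079  35.32295067 236.48339653] [647.82896496  80.80962136 258.46274104]
```

View pics/w2.png

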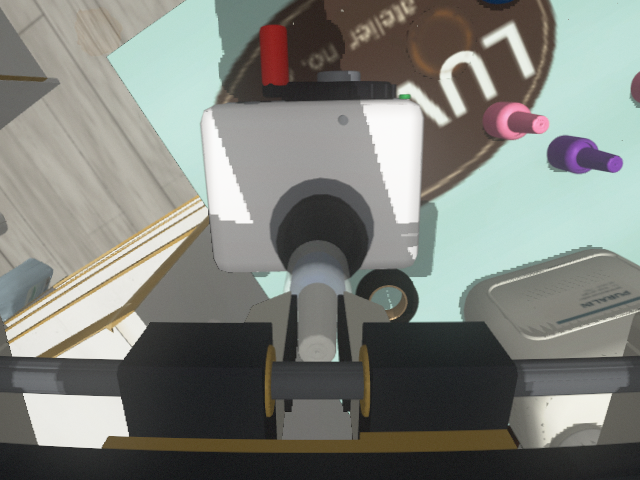

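The bottle hangs straight above the cup, which shows at (322,228). It needs +1.6 mm in x and +2.2 mm in y before I lower it.

Emit:
jog_arm:
  steps: "-0.0016 0.0022 0 0; -0.0016 0.0022 0.01 0; -0.0016 0.0022 0.025 0; -0.0016 0.0022 0.04 0; -0.0016 0.0022 0.053 0; -0.0016 0.0022 0.062 0; -0.0016 0.0022 0.066 0; -0.0016 0.0022 0.066 0; -0.0016 0.0022 0.066 0; -0.0016 0.0022 0.066 0"

```text
time_s: 7.05
ee_pos: [639.7, 61.9, 174.4]
orientation: [180.0, 0.1, 179.7]
wrist_force: [0.8, -0.3, -0.8]
width: 16.5
gripper_force: 30.0
```

Emit:
jog_arm:
  steps: "0 0 0.002 0; 0 0 0.003 0; 0 0 0.003 0; 0 0 0.003 0"

```text
time_s: 7.45
ee_pos: [639.2, 61.8, 170.7]
orientation: [-180.0, -0.0, 179.7]
wrist_force: [0.1, 0.2, -1.2]
width: 16.1
gripper_force: 30.0
```

Emit:
jog_arm:
  steps: "0 -0.001 0.001 0; 0 -0.001 0.002 0; 0 -0.001 0.003 0; 0 -0.001 0.003 0; 0 -0.001 0.003 0"

```text
time_s: 7.95
ee_pos: [639.4, 60.8, 167.9]
orientation: [180.0, 0.0, 179.7]
wrist_force: [0.4, -0.1, 0.3]
width: 16.2
gripper_force: 30.0
```

Emit:
jog_arm:
  steps: "0 0 0.001 0; 0 0 0.0015 0; 0 0 0.0015 0; 0 0 0.0015 0"

```text
time_s: 8.35
ee_pos: [639.7, 60.9, 167.8]
orientation: [180.0, 0.1, 179.7]
wrist_force: [-3.6, -0.4, 10.9]
width: 16.8
gripper_force: 30.0
```

There is 11 N upward at the expected height, so the base is on the floor. Time to release, but only part-way open.

Emit:
jog_arm:
  steps: "0 0 -0.001 0; 0 0 -0.001 0; 0 0 -0.001 0; 0 0 -0.001 0; 0 0 -0.001 0; 0 0 -0.001 0"
  gripper: 140

```text
time_s: 8.95
ee_pos: [639.2, 60.8, 167.1]
orientation: [-180.0, -0.0, 179.7]
wrist_force: [0.6, -0.3, -0.8]
width: 41.3
gripper_force: 0.0
```

Emit:
jog_arm:
  steps: "0 0 -0.01 0; 0 0 -0.03 0; 0 0 -0.06 0; 0 0 -0.085 0; 0 0 -0.1 0; 0 0 -0.1 0; 0 0 -0.1 0; 0 0 -0.1 0; 0 0 -0.1 0; 0 0 -0.1 0"

```text
time_s: 9.95
ee_pos: [638.9, 60.7, 266.4]
orientation: [-180.0, -0.1, 179.7]
wrist_force: [-0.3, -0.5, 1.2]
width: 41.4
gripper_force: 0.0
```

```bash
python3 - <<'E'
from h import *
from scipy.optimize import least_squares
c,s=wrist(); print(s["ee_pos"],s["orientation"],s["width"])
P=cloud(c).reshape(-1,3)
for n,P in(("w",P),("scene",cloud(bot.capture("scene")).reshape(-1,3))):
  for lo,hi,R in((150,160,15.5),(168,192,8.5),(194,200,8.5)):
    m=(np.hypot(P[:,0]-639,P[:,1]-60)<22)&(P[:,2]>lo)&(P[:,2]<hi); q=P[m]
    if len(q)>5: print(n,lo,len(q),least_squares(lambda v:np.hypot(q[:,0]-v[0],q[:,1]-v[1])-R,[639,60],loss="soft_l1").x.round(1),q.mean(0).round(1),q.max(0).round(1))
cc=bot.capture("side"); cv2.imwrite("pics/s3.png",cv2.resize(cc["color"][100:260,220:420],None,fx=3,fy=3)[...,::-1])
E
```

```text
[638.85985648  60.68767162 266.36499522] [-1.79989174e+02 -8.03079324e-02  1.79666153e+02] 41.40033234247565
w 150 881 [642.9  60. ] [633.3  60.  153.1] [649.6  75.1 160. ]
w 168 370 [639.6  60. ] [632.6  60.  180.3] [638.4  67.4 191.9]
w 194 401 [644.2  56.6] [637.8  60.  195.4] [644.1  66.1 197.1]
scene 150 123 [642.6  60.4] [632.5  66.9 153.9] [649.8  78.3 159.9]
scene 168 108 [639.3  61.7] [633.6  65.8 179.6] [642.7  71.4 191.9]
scene 194 28 [635.4  56.3] [637.4  63.1 195.7] [643.1  69.5 197. ]
```

View pics/s3.png

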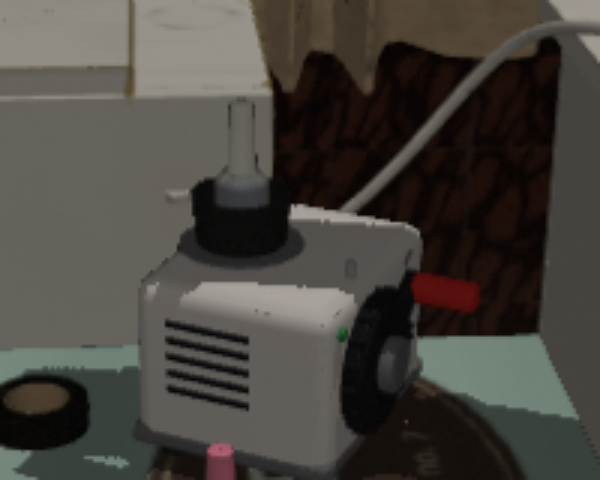

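The bottle stands upright in the cup at about (639.5,60.5), with its cap top at z ≈ 197 as expected, and the dial is at rest. I'll shut the fingers and go over the peg's outer part (514, 28).

Emit:
jog_arm:
  steps: "0.01 -0.003 0 0; 0.03 -0.008 0 0; 0.055 -0.015 0 0; 0.08 -0.022 0 0; 0.105 -0.028 0 0; 0.12 -0.032 0 0; 0.125 -0.033 0 0; 0.125 -0.033 0 0; 0.125 -0.033 0 0; 0.125 -0.033 0 0"
  gripper: 255

```text
time_s: 11.1
ee_pos: [514.7, 28.8, 267.1]
orientation: [180.0, 0.0, 179.7]
wrist_force: [-0.0, 0.5, 0.4]
width: -0.2
gripper_force: 0.0
```

Emit:
jog_arm:
  steps: "0 0 0.02 0; 0 0 0.05 0; 0 0 0.08 0; 0 0 0.11 0; 0 0 0.13 0; 0 0 0.145 0; 0 0 0.152 0; 0 0 0.152 0; 0 0 0.152 0; 0 0 0.152 0"

```text
time_s: 12.1
ee_pos: [514.7, 28.7, 116.1]
orientation: [180.0, 0.1, 179.7]
wrist_force: [-0.0, 0.2, 0.7]
width: 0.5
gripper_force: 0.0
```

```bash
python3 - <<'E'
from h import *
s=bot.sense(); print(s["ee_pos"],s["orientation"],s["width"],s["wrist_force"])
c=bot.capture("side"); cv2.imwrite("pics/s4.png",cv2.resize(c["color"][100:260,260:460],None,fx=3,fy=3)[...,::-1])
E
```

```text
[514.73590471  28.68609075 116.08121122] [1.79989934e+02 8.76110878e-02 1.79666223e+02] 0.49816011933637044 [-0.01633841  0.16202644  0.69869812]
```

View pics/s4.png

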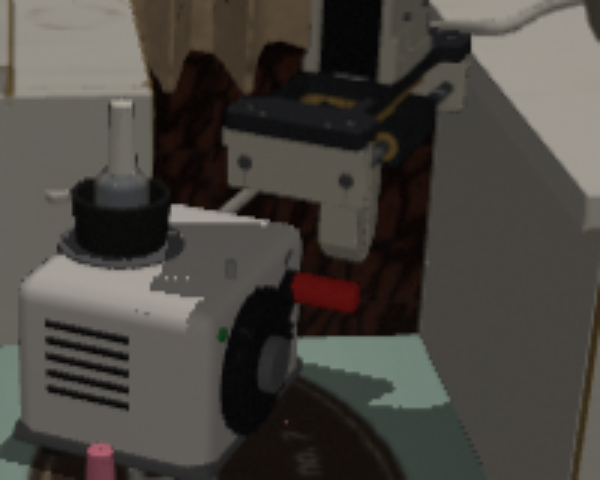

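The shut fingers are right above the peg (320,292), and the gripper's body is clear of the housing. I push in stages.

Emit:
jog_arm:
  steps: "0 0 0.008 0; 0 0 0.014 0; 0 0 0.02 0; 0 0 0.026 0; 0 0 0.032 0; 0 0 0.038 0; 0 0 0.044 0; 0 0 0.048 0; 0 0 0.048 0"

```text
time_s: 13.05
ee_pos: [513.9, 28.3, 66.7]
orientation: [-180.0, -0.0, 179.7]
wrist_force: [0.1, -1.6, 2.2]
width: 0.5
gripper_force: 0.7
```

Emit:
jog_arm:
  steps: "0 0 0.004 0; 0 0 0.009 0; 0 0 0.014 0; 0 0 0.018 0; 0 0 0.021 0; 0 0 0.022 0; 0 0 0.022 0; 0 0 0.022 0; 0 0 0.022 0"

```text
time_s: 13.95
ee_pos: [514.6, 31.2, 45.8]
orientation: [179.8, 0.1, 179.8]
wrist_force: [-1.8, 7.3, 8.9]
width: 0.4
gripper_force: 4.2
```

```bash
python3 - <<'E'
from h import *
for i in range(2):
    c,s=wrist(); print(s["time_s"],s["ee_pos"].round(1),s["orientation"].round(2),s["wrist_force"].round(1),s["gripper_force"])
X=cloud(c); col=c["color"].astype(int)
out=[c["color"][:400,:]]
d=bot.capture("side"); sc=bot.capture("scene")
for n,k in(("side",d),("scene",sc)):
    P=cloud(k).reshape(-1,3); q=k["color"].reshape(-1,3).astype(int)
    m=(q[:,0]>70)&(q[:,1]<.45*q[:,0])&(q[:,2]<.45*q[:,0])&(abs(P[:,0]-525)<40)&(abs(P[:,1]-40)<50)&(P[:,2]>5)&(P[:,2]<130)
    r=P[m]; print(n,len(r), (r.min(0).round(1),r.max(0).round(1),r.mean(0).round(1)) if len(r) else 0)
a=cv2.resize(d["color"][140:260,320:420],(400,480)); b=cv2.resize(sc["color"][150:270,300:400],(400,480))
cv2.imwrite("pics/s5.png",np.hstack([a,b])[...,::-1])
E
```

```text
13.95 [514.6  31.2  45.8] [1.7984e+02 9.0000e-02 1.7979e+02] [-1.8  7.3  8.9] 4.236660227179527
14.0 [514.5  31.2  45.8] [1.7984e+02 9.0000e-02 1.7979e+02] [-1.4  5.6  8.3] 4.236577078700066
side 152 (array([507.2,  30.2,  31.2]), array([542.5,  42.5,  47. ]), array([525. ,  37.1,  39.9]))
scene 75 (array([504.3,  23.4,  29.5]), array([540.5,  42.4,  42.6]), array([516.5,  36.1,  36.4]))
```

View pics/s5.png

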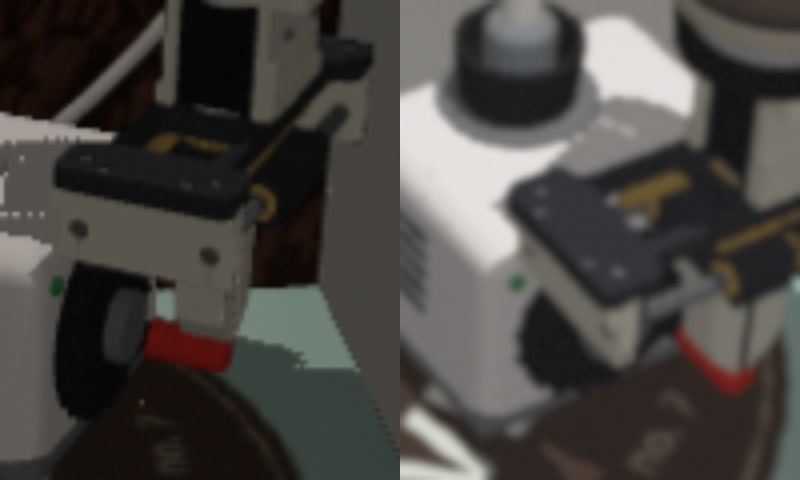

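The fingers press on top of the peg, which has gone from z ≈ 92 to 36, i.e. about 1.13–1.15 rad (third notch), with ~8 N. The bottle still stands in the cup. I hold briefly, then hand in.

Emit:
jog_arm:
  steps: "0 0 0 0; 0 0 0 0; 0 0 0 0; 0 0 0 0; 0 0 0 0"

```text
time_s: 14.65
ee_pos: [514.6, 31.2, 45.8]
orientation: [179.8, 0.1, 179.8]
wrist_force: [-1.1, 6.5, 9.0]
width: 0.3
gripper_force: 4.2
```

```bash
python3 -c "
from plant import bot
s=bot.sense(); print(s['ee_pos'],s['wrist_force']); print(bot.hand_in())"
```

```text
[514.5532021   31.20689885  45.78177696] [-1.10892303  6.52105123  8.9668524 ]
the job is handed in; nothing more can be done
None
```

The job is handed in, with no verdict shown: the grey nail polish bottle stands upright in the mixer's cup, and the shut fingers hold the red peg at the third notch (about 1.13 rad, roughly 9 N) with the other objects left alone.

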